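# Weigh a doubtful power fuse on the bench balance and fit a sound one in the board

## Task

Set the unproven fuse (blue band) in the rests of the empty balance pan, gently, let go of it and watch the beam settle: a properly sand-filled fuse outweighs the brass check weight and takes its pan down, an unfilled fake stays up. If it is sound, press it fully home into the fuse clips on the power board and leave the proven spare (green band) where it lies; if it is a fake, lay it in the red reject tray and press the proven spare fully home in the clips instead. The board gives on its rubber mounts, so feel for the bottom and do not press harder than it needs, and do not disturb the check weight or the other things on the bench.

Things in the scene. Friction and masses are not known exactly. Their poses are not given: they have to be found in the camera images.
- fuse_new_center (a point): unproven cylindrical fuse, blue band: white ceramic tube with steel end caps, 22 mm diameter, 58 mm long, lying level; this point is its centre, its x axis runs along the fuse (either end alike). Weight unknown, 28 to 59 g. It lies in one of the two places of the black stock tray
- fuse_spare_center (a point): proven spare fuse, green band, same size, 55 g; this point is its centre, x along the fuse. It lies in the other place of the black stock tray; the two lie side by side, 72 mm between axes
- pan_rest (a point): on the robot's left balance pan: where a fuse's centre comes to lie in the pan's two shallow V-rests, fuse along this x axis, z up, 24 mm above the flat round pan (110 mm across). The rests are 8 mm long, 22 mm to each side of the middle along x, nothing between them. The pan stays level and moves 20 mm up and down with the beam; it starts at the top (this point about 0.143 m above the bench)
- beam (a joint): tilt of the balance beam in rad: 0 = check-weight pan fully down on its stop (as at the start), 0.16 = fuse pan fully down on its stop. It turns freely and settles within about 1.5 s of loading. A red pointer on the beam shows it against a white scale between the pans
- fuse_pan: the empty fuse pan (robot's left) of the equal-arm balance (300 mm wide, 160 mm high). A push of 0.44 N (the check weight) makes it sink, to its rubber stop 20 mm lower. It is a 2 kg balance: at most 20 N on the pan
- check_weight: brass 45 g check weight, 23 mm across and 20 mm high, standing on the other pan (250 mm to the right of the fuse pan); origin in its underside
- weight_pan_top (a point): middle of the top face of the check-weight pan (robot's right), 110 mm across, moves up and down with the beam
- pcb: green power board, 170 by 145 mm, on rubber mounts in an aluminium frame: pushed down it sinks 1 mm for every 4 N and springs back; beyond 5.5 mm (22 N) it cracks. A fuse goes through the clip mouths with about 9 to 18 N, slides on down the leaves with 7 to 14 N, and on the clip floor the force climbs again, 4 N per mm of sinking. Parts up to 33 mm high stand on its far end
- clip_seat (a point): on the power board (sinks with it), 28 mm above it: the fuse's centre when fully home in the two copper spring clips, fuse along this x axis, z up. Clips: 10 mm long, 22 mm to each side along x, finger room between; flared mouths from 16 to 28 mm above their floor, 11 mm below this point. The straight leaves hold a fuse by friction wherever it is left, so push it down to the clip floor
- stock_tray: black tray, 100 by 140 mm, fixed, V-rests for two fuses side by side (axes along its x, at 36 mm to each side along y, 24 mm above the bench); origin in the centre of its underside
- reject_tray_mid (a point): centre of the red reject tray, 24 mm above the bench: tray like the stock tray, empty, fixed; fuses rest along its x axis with their centres 36 mm to either side of this point along y and level with it. Rim 12 mm high
- screwdriver: orange-handled screwdriver lying on the bench, 170 mm long, bystander
- solder_reel: grey reel standing on the bench, 54 mm across, 40 mm high, origin in its underside, bystander
- multimeter: grey multimeter lying on the bench, 150 by 76 by 34 mm, origin in its underside, bystander
There are look-alikes about, which are no part of the job. There is more than one size of the part that bears pcb; the job needs the larger.

How it is judged:
By the outcome, as a careful person would: the job done as asked, in the order asked, and still so for the second after the job is handed in, with the robot touching nothing.
It also fails if it takes over 72 s, if anything falls off the work surface, if the arm or the gripper's body presses on something with over 40 N, if the wrist force passes 120 N, or if a joint passes its speed limit or range.

## Robot

A 6-joint arm with a two-finger parallel gripper is mounted at the origin on the work surface. World frame = base frame: x ahead of the robot, y to its left, z up, the work surface at z = 0. Lengths are in m, angles in rad, forces in N, time in s.
With the tool pointing down it reaches from about 0.3 to 0.775 m from the base axis. Payload 14.6 kg.
Tool frame: the origin (TCP) lies on the centre line of the jaws, within the pads' length; the fingertips stand ahead of it and the grasp point (between the pads) is the TCP (tip_extent is the x of the fingertips in the tool frame, in m); x points along the fingers, z is the direction in which the jaws open and shut, and the axes are right-handed (so a half turn about x gives the same grasp; the last joint's range is limited). The gripper opens to 85 mm and grips with 20 to 120 N. Pads are 22 mm wide; open, the fingers measure 114 mm over their backs; the gripper's body (76 mm by 85 mm) begins 54 mm behind the grasp point. The pads swing forward as they close: fully open they stand 13 mm farther back than shut.
Start: joints at [-1.362, 0.3, 1.521, -0, 1.321, -0.067], TCP at [0.15, -0.529, 0.25] pointing down, gripper open.
Joint ranges: [-3.03, 3.03], [-0.79, 2.21], [0.23, 2.52], [-1.04, 4.18], [0, 3.07], [-2.55, 2.55]. Speed limits (rad/s): [2.22, 2.22, 2.57, 3.14, 3.14, 3.14].

## Interface

Orientations are given as a rotation vector (axis times angle).
In Python, from bench import * gives the robot as it stands. The module is installed in compiled form; this text tells all that it offers. Calls block until the motion is done:
- move_ptp(position, orientation): joint-space move of the TCP to a pose.
- move_linear(position, max_speed=0.15, attitude=None): straight line of the TCP; attitude=None keeps the orientation; max_speed is the mean speed in m/s.
- move_j(angles): joint-space move.
- release() and grab(): open the fingers fully, or close them until they stop; the grip force is fixed at half the most.
- dwell(seconds).
- inverse_kinematics(position, orientation): joint angles nearest the present ones, or None.
- sense(): the state.
- grab_frame(name): name is "side" or "top"; returns a dict with "frame" (384x512x3 uint8, blue, green, red), "K" (3x3 intrinsics, pixels), "R" (3x3) and "t" (3): a world point X has camera coordinates R X + t. Camera axes: x right, y down, z forward; pixel columns grow to the right and rows downward; lengths in m; the calibration is good to about 2 mm. A picture is of the moment at which its call begins. There is no depth.
A pose or a line that the arm cannot do raises Unreachable and nothing moves.
- hand_in(): hands the job in, once; it reports no verdict.
The state is a dict: "clock": time; "joint_positions": joint angles; "dq": joint speeds; "tau": joint torques, N m; "eef_pos": TCP position; "orientation": TCP orientation; "force": force on the tool from outside, world axes, zero at the start; "torque": the same for the moment, N m; "gripper_width": finger opening in m.
Only numpy, scipy, OpenCV 4.12 (cv2) and the standard library are available. Lean on these libraries where they do the work, as an engineer would, in place of code of your own. Each camera call takes 0.05 s, during which the arm holds its last target.

## Working session

There is one attempt and no reset: what is moved stays moved. The work goes in short steps, each a Python script; the robot and the scene stay as the last script left them, time stands still between calls to the robot, and variables do not carry over. Pictures are saved under pics/ and viewed, and the job is handed in when it is done.

```bash
mkdir -p pics; ls; python3 - <<'E'
from bench import *
import cv2
for n in("top","side"):
    f=grab_frame(n); cv2.imwrite(f"pics/{n}0.png",cv2.resize(f["frame"],None,fx=1.5625,fy=1.5625,interpolation=cv2.INTER_CUBIC)); print(n,f["K"],f["R"],f["t"])
s=sense();print(s)
E
```

```text
pics
top [[425.46037838   0.         245.3684002 ]
 [  0.         425.46037838 193.00729145]
 [  0.           0.           1.        ]] [[-0.00174774 -0.99999746  0.00142327]
 [-0.98802272  0.0015072  -0.15430114]
 [ 0.1542986  -0.0016759  -0.98802284]] [0.07423704 0.59740416 1.19235148]
side [[351.71682499   0.         252.17182119]
 [  0.         351.71682499 194.42882945]
 [  0.           0.           1.        ]] [[-0.84995608 -0.52681612  0.00627984]
 [-0.32468293  0.51437638 -0.79372409]
 [ 0.41491645 -0.67666957 -0.60824553]] [0.51565682 0.24844406 0.81922176]
{'clock': 0.1, 'joint_positions': array([-1.36163273e+00,  3.00401865e-01,  1.52151427e+00,  1.50836746e-05,
        1.32068602e+00, -6.66059848e-02]), 'dq': array([-6.19378459e-04,  5.64137668e-04, -2.37800251e-03,  3.27850624e-05,
        5.46115594e-04,  2.61799883e-04]), 'tau': array([ 2.91315855e-04, -5.44376814e+01, -3.62372053e+01, -1.31349293e-04,
        2.99334242e-03,  3.40478766e-05]), 'eef_pos': array([ 0.14971687, -0.52903839,  0.24978754]), 'orientation': array([ 1.00436119,  1.32789603, -1.00324255]), 'force': array([0.03498913, 0.87571011, 0.5240673 ]), 'torque': array([-0.04083718,  0.00018354,  0.06864234]), 'gripper_width': 0.08549085357641784}
```

View pics/top0.png

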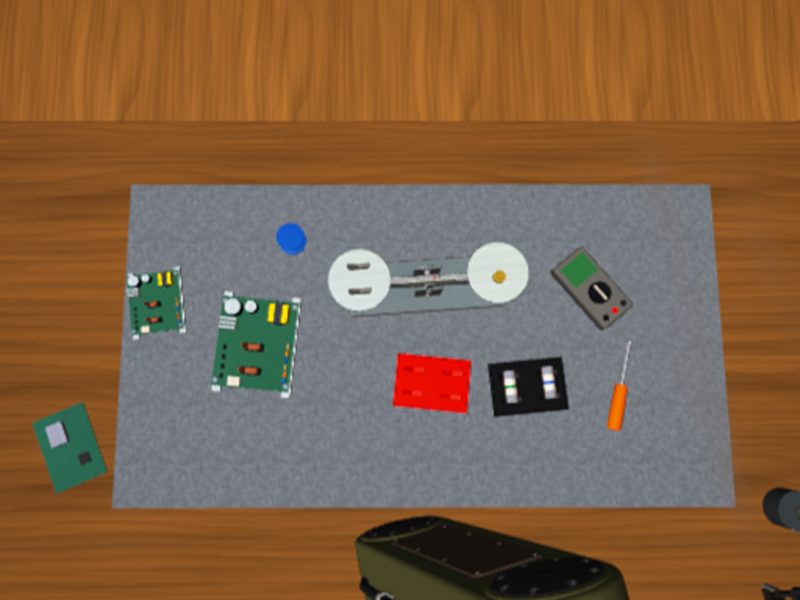

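View pics/side0.png

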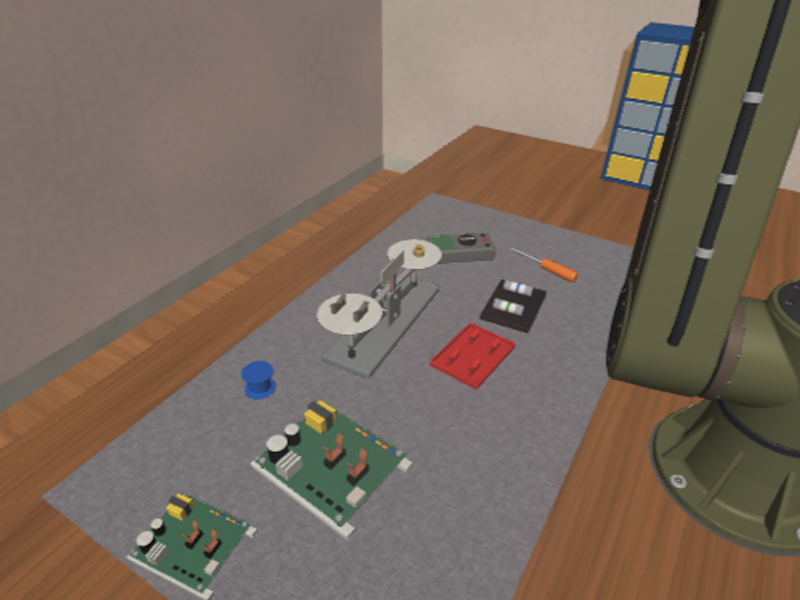

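The larger board is at top (256,345). The one at (155,300) is a smaller look-alike, and the one at (68,448) is a plain card off the mat. The fuses are at (511,386) and (548,382). I'll enlarge the crops to confirm.

```bash
python3 - <<'E'
from bench import *
import cv2, numpy as np
f=grab_frame("top"); I=f["frame"]; cv2.imwrite("raw_top.png",I)
g=grab_frame("side")["frame"]; cv2.imwrite("raw_side.png",g)
def c(I,x0,y0,w,h,s): return cv2.resize(I[y0:y0+h,x0:x0+w],(w*s,h*s),interpolation=cv2.INTER_CUBIC)
a=c(I,310,225,60,44,6); b=c(I,132,182,64,76,6); d=c(I,205,152,140,54,5)
for n,im in(("fz",a),("pcb",b),("bal",d),("sp",c(g,155,250,115,95,6)),("sb",c(g,195,145,100,100,6)),("sf",c(g,270,170,85,80,6))): cv2.imwrite(f"pics/{n}.png",im)
m=np.zeros((600,800,3),np.uint8); m[:264,:360]=a; m[:456,400:784]=b; cv2.imwrite("pics/m1.png",m)
E
```

```text
(no output)
```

View pics/m1.png

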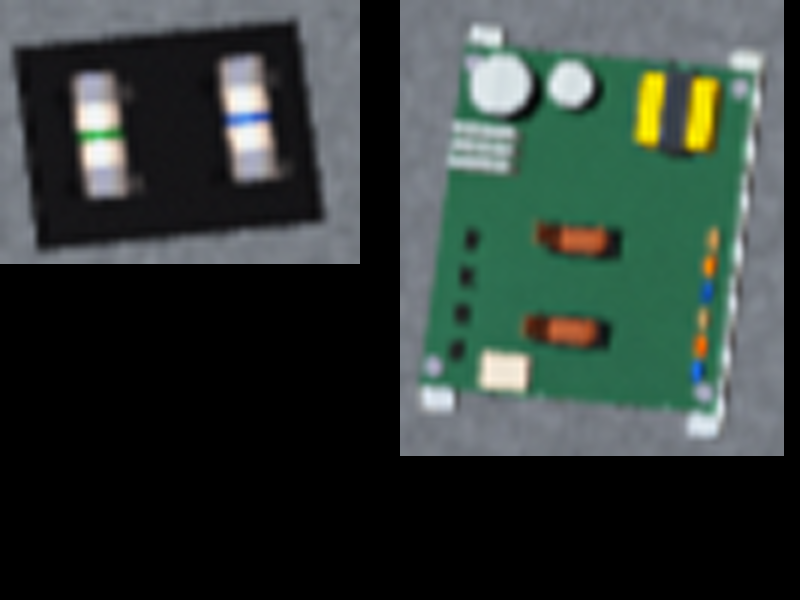

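View pics/bal.png

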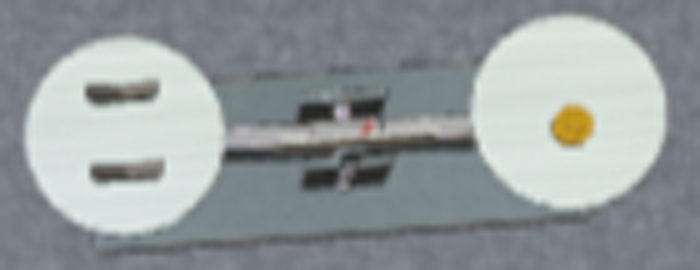

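View pics/sp.png

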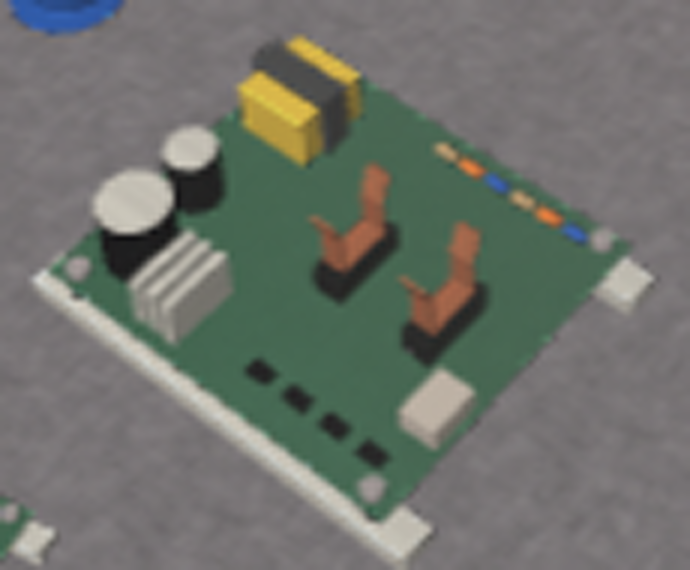

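View pics/sb.png

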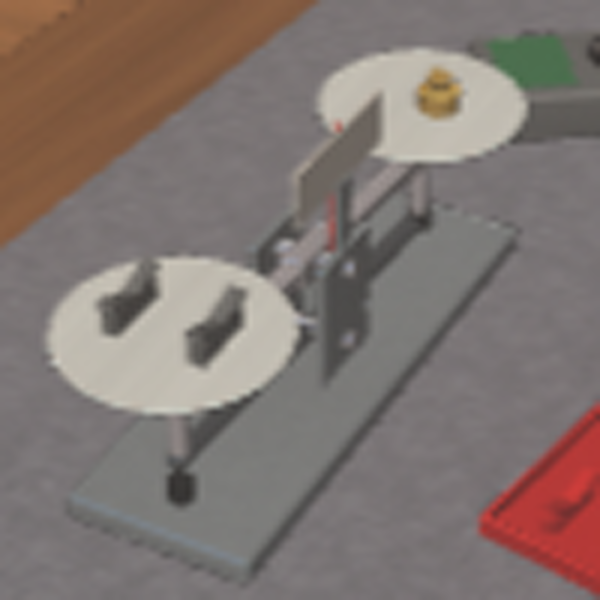

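View pics/sf.png

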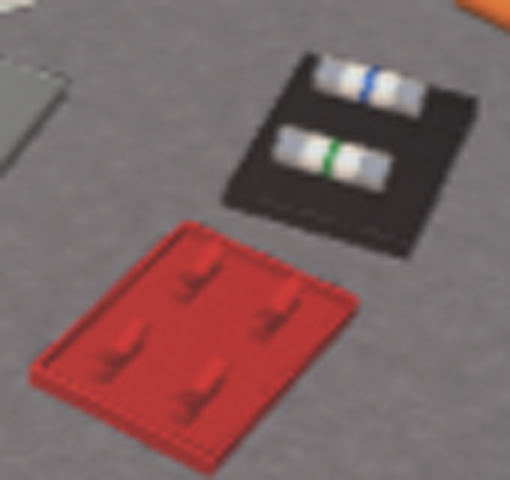

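Larger board confirmed at top-crop centre, with copper clips at crop (572,238) and (565,330). Green fuse is at crop (99,134) and blue-band at (246,120). Now I'll measure.

```bash
cat > h.py <<'E'
import numpy as np, cv2, bench
from scipy.spatial.transform import Rotation as Rn
def cams():
    return {n:bench.grab_frame(n) for n in("top","side")}
def ray(f,p):
    d=f["R"].T@np.linalg.inv(f["K"])@np.array([p[0],p[1],1.]); return -f["R"].T@f["t"],d
def onz(f,p,z):
    c,d=ray(f,p); return c+d*(z-c[2])/d[2]
def tri(f,p,g,q):
    c1,d1=ray(f,p);c2,d2=ray(g,q)
    A=np.c_[d1,-d2]; s=np.linalg.lstsq(A,c2-c1,rcond=None)[0]
    a,b=c1+s[0]*d1,c2+s[1]*d2; return (a+b)/2,np.linalg.norm(a-b)
def proj(f,X):
    v=f["K"]@(f["R"]@np.asarray(X)+f["t"]); return v[:2]/v[2]
def ori(ang):  # fuse axis (jaw y) at ang about z; jaws open across it, tool x down
    z=np.array([-np.sin(ang),np.cos(ang),0]); x=np.array([0,0,-1.]); y=np.cross(z,x)
    return Rn.from_matrix(np.c_[x,y,z]).as_rotvec()
E
python3 - <<'E'
from h import *
import bench
print([n for n in dir(bench) if not n.startswith('_')], getattr(bench,'tip_extent',None))
C=cams(); T,S=C["top"],C["side"]; I=T["frame"]; J=S["frame"]
print("cam",-T["R"].T@T["t"],-S["R"].T@S["t"])
hsv=cv2.cvtColor(I,cv2.COLOR_BGR2HSV); hs=cv2.cvtColor(J,cv2.COLOR_BGR2HSV)
def blobs(m,amin=6,box=None,off=None):
    m=m.astype(np.uint8)*255
    if box is not None:
        k=np.zeros_like(m);x,y,w,h=box;k[y:y+h,x:x+w]=1;m=m*k
    n,l,s,c=cv2.connectedComponentsWithStats(m)
    out=[]
    for i in range(1,n):
        if s[i,4]>=amin:
            cn=cv2.findContours((l==i).astype(np.uint8),0,2)[0][0]
            out.append((c[i],s[i],cn))
    return out
V=hsv[...,2];Sa=hsv[...,1];H=hsv[...,0]
# fuses in tray
for nm,f,img,box in(("top",T,I,(315,228,45,38)),("side",S,J,(312,176,32,28))):
    hv=cv2.cvtColor(img,cv2.COLOR_BGR2HSV)
    for c,s,cn in blobs(hv[...,2]>90,25,box):
        r=cv2.minAreaRect(cn); print(nm,"fuse",c,s[4],r, onz(f,r[0],.024))
# trays
for nm,m in(("stock",(V<45)),("reject",((H<6)|(H>174))&(Sa>180)&(V>100))):
    for c,s,cn in blobs(m,800):
        cn=cv2.convexHull(cn); r=cv2.minAreaRect(cn)
        P=np.array([onz(T,p,.012)for p in cv2.boxPoints(r)])
        print(nm,r,P.mean(0),[ (round(np.linalg.norm(P[i]-P[i-1]),4),round(np.degrees(np.arctan2(*(P[i]-P[i-1])[1::-1])),1))for i in(1,2)])
# pans
for c,s,cn in blobs((V>195)&(Sa<40),600,(200,150,145,55)):
    e=cv2.fitEllipse(cv2.convexHull(cn)); print("pan",e,onz(T,e[0],.119),onz(T,e[0],.099))
for c,s,cn in blobs((V<150),15,(215,160,24,32)): print("rest",c,s[4],onz(T,c,.13))
# copper
for nm,f,img,box in(("top",T,I,(132,182,64,76)),("side",S,J,(155,250,115,95))):
    hv=cv2.cvtColor(img,cv2.COLOR_BGR2HSV)
    for c,s,cn in blobs((hv[...,0]<14)&(hv[...,1]>110)&(hv[...,2]>60),20,box):
        print(nm,"cu",c,s,cv2.minAreaRect(cn))
for nm,img,box in(("top",I,(132,182,64,76)),("side",J,(155,250,115,95))):
    hv=cv2.cvtColor(img,cv2.COLOR_BGR2HSV)
    for c,s,cn in blobs((hv[...,0]>60)&(hv[...,0]<90)&(hv[...,1]>90),400,box):
        print(nm,"pcb",cv2.approxPolyDP(cv2.convexHull(cn),4,True).reshape(-1,2).tolist(),cv2.boxPoints(cv2.minAreaRect(cn)).round(1).tolist())
E
python3 - <<'E'
import cv2,numpy as np
a=cv2.imread('raw_side.png')[270:315,200:245]; b=cv2.imread('raw_top.png')[214:246,148:180]
m=np.zeros((540,800,3),np.uint8); m[:540,:540]=cv2.resize(a,(540,540),interpolation=cv2.INTER_CUBIC); m[:256,544:800]=cv2.resize(b,(256,256),interpolation=cv2.INTER_CUBIC)
cv2.imwrite('pics/clip.png',m)
E
```

```text
['Unreachable', 'dwell', 'grab', 'grab_frame', 'hand_in', 'inverse_kinematics', 'move_j', 'move_linear', 'move_ptp', 'release', 'sense', 'tip_extent'] 0.019
cam [0.40640047 0.07533471 1.27014498] [0.17904261 0.69820501 0.69224578]
top fuse [330.10091743 229.0733945 ] 109 ((336.0, 230.0), (4.0, 42.0), 90.0) [ 0.49106735 -0.19174029  0.024     ]
top fuse [350.91390728 244.23178808] 151 ((350.83074951171875, 244.1461944580078), (20.589767456054688, 7.318049430847168), 82.87498474121094) [ 0.44988029 -0.23349946  0.024     ]
top fuse [326.08387097 246.96774194] 155 ((326.08001708984375, 247.0600128173828), (20.7889404296875, 7.495331764221191), 81.8698959350586) [ 0.4415863  -0.16117365  0.024     ]
top fuse [347.83333333 264.33333333] 60 ((344.5, 264.0), (2.0, 29.0), 90.0) [ 0.39291029 -0.21291587  0.024     ]
side fuse [327.74772036 181.11550152] 329 ((327.5, 184.0), (16.0, 31.0), 90.0) [ 0.45683364 -0.22363796  0.024     ]
side fuse [324.92125984 195.87401575] 127 ((324.830322265625, 195.89907836914062), (19.34809112548828, 6.609001159667969), 16.69924545288086) [ 0.43962501 -0.159569
[... 1250 characters left out ...]
top cu [160.88095238 221.42857143] [155 220  12   5  42] ((160.5, 222.0), (4.0, 11.0), 90.0)
top cu [158.97777778 236.53333333] [153 235  12   5  45] ((158.5, 237.0), (4.0, 11.0), 90.0)
side cu [214.46987952 287.37349398] [208 278  12  17  83] ((214.43446350097656, 286.38616943359375), (8.802821159362793, 17.273460388183594), 41.6335334777832)
side cu [229.27380952 297.10714286] [223 287  12  19  84] ((229.30686950683594, 296.21722412109375), (8.387594223022461, 17.35650634765625), 41.633541107177734)
top pcb [[149, 190], [189, 194], [181, 249], [135, 245]] [[135.0, 245.3000030517578], [141.3000030517578, 188.3000030517578], [190.0, 193.6999969482422], [183.6999969482422, 250.6999969482422]]
```

View pics/clip.png

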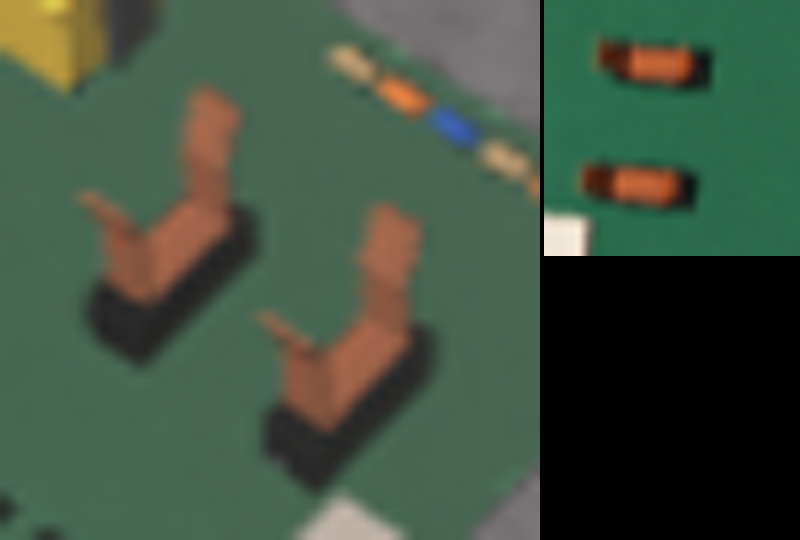

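```bash
python3 - <<'E'
from h import *
C=cams(); T,S=C["top"],C["side"]
A=tri(T,(160.4,221.2),S,(212.9,282.4)); B=tri(T,(158.6,236.6),S,(227.9,292.3))
print(A,B); d=A[0]-B[0]; print("len",np.linalg.norm(d),"ang",np.degrees(np.arctan2(d[1],d[0])),(A[0]+B[0])/2)
for z in(.06,.065,.07):
  a,b=onz(T,(160.4,221.2),z),onz(T,(158.6,236.6),z); e,g=onz(S,(212.9,282.4),z),onz(S,(227.9,292.3),z)
  print(z,a-b,(a+b)/2,(e+g)/2)
# board corners: top vs side screws/corners; pcb angle
q=[(141.3,188.3),(190,193.7),(183.7,250.7),(135,245.3)]
P=[onz(T,p,.02) for p in q]; 
for i in range(4): v=P[i]-P[i-1]; print(np.linalg.norm(v),np.degrees(np.arctan2(v[1],v[0])))
# stitched reprojection check
def dr(img,f,X,col):
    p=proj(f,X); cv2.drawMarker(img,tuple(int(round(v)) for v in (p+.5)*4-.5),col,0,8,1)
E
python3 - <<'E'
import cv2,numpy as np
I=cv2.imread('raw_top.png');J=cv2.imread('raw_side.png')
m=np.zeros((600,800,3),np.uint8)
m[:560,:400]=cv2.resize(I[188:258,140:190],(400,560),interpolation=cv2.INTER_CUBIC)
m[:600,400:800]=cv2.resize(J[255:345,165:225],(400,600),interpolation=cv2.INTER_CUBIC)
cv2.imwrite('pics/brd.png',m)
E
```

```text
(array([0.51444801, 0.31538745, 0.06035889]), np.float64(7.841315077925086e-06)) (array([0.47090462, 0.31932047, 0.0601659 ]), np.float64(0.0002920306493328631))
len 0.04372107789268161 ang -5.161192959145262 [0.49267631 0.31735396 0.06026239]
0.06 [ 0.04369306 -0.00382745  0.        ] [0.49263009 0.31737039 0.06      ] [0.49288081 0.3172231  0.06      ]
0.065 [ 0.04351253 -0.00381164  0.        ] [0.49227381 0.31637036 0.065     ] [0.49039888 0.32023603 0.065     ]
0.07 [ 0.043332   -0.00379582  0.        ] [0.49191753 0.31537034 0.07      ] [0.48791694 0.32324895 0.07      ]
0.16899861913908748 -4.175306370115024
0.1462353158030111 -96.47633002874063
0.1686041651979709 174.80645459302275
0.14322492861668376 83.64385906092515
```

View pics/brd.png

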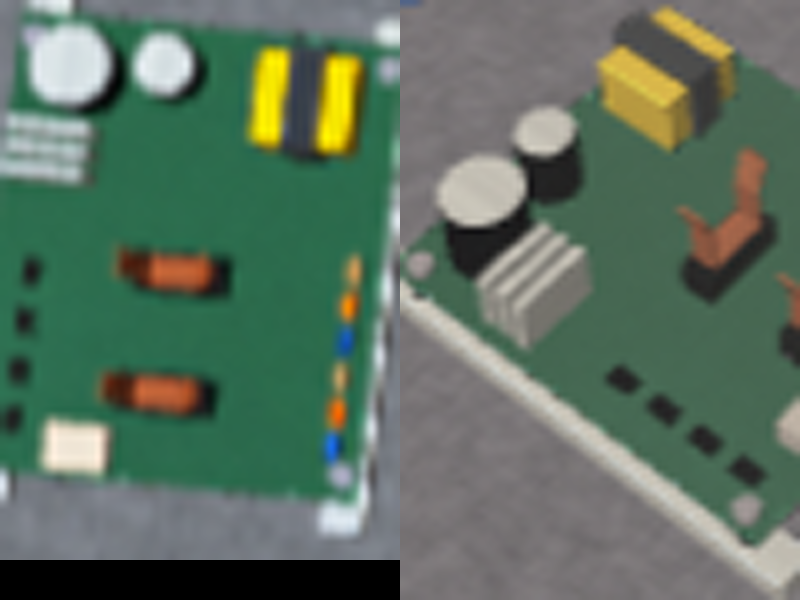

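```bash
cat >> h.py <<'E'
BLUE=np.array([.4496,-.2333]); GREEN=np.array([.4413,-.1611]); AT=np.radians(6.1)
PAN=np.array([.6257,.1175]); AP=np.radians(4.1)
SEAT=np.array([.4926,.3173]); AS=np.radians(-5.3)
REJ=np.array([.449,-.017]); AR=np.radians(-6)
OFF=.005
def best(xy,z,a):
    o=[]
    for k in(0,np.pi):
        r=ori(a+k); q=bench.inverse_kinematics(np.r_[xy,z],r)
        if q is not None: o.append((abs(q[5]),r,q))
    o.sort(key=lambda t:t[0]); return o[0][1],o[0][2]
def st(m=""):
    s=bench.sense(); print(m,round(s["clock"],2),"p",s["eef_pos"].round(4),"F",s["force"].round(2),"w",round(s["gripper_width"],4)); return s
E
python3 - <<'E'
from h import *
C=cams();T,S=C["top"],C["side"]
print(tri(T,(182.2,246.8),S,(254.6,289.2)),tri(T,(137.1,242.6),S,(216.6,330.7)))
for n,xy,z,a in(("b",BLUE,.029,AT),("g",GREEN,.029,AT),("p",PAN,.146,AP),("s",SEAT,.048,AS),("s",SEAT,.12,AS),("r",REJ,.029,AR),("p",PAN,.26,AP)):
    print(n,best(xy,z,a)[1].round(2))
E
```

```text
(array([0.44216771, 0.25694195, 0.02205087]), np.float64(0.0020629638219787994)) (array([0.45445183, 0.38849727, 0.02204102]), np.float64(0.0023354759543714187))
b [-0.55  0.51  1.82 -0.    0.82  0.91]
g [-0.43  0.45  1.92 -0.    0.77  1.04]
p [ 0.13  0.59  1.36 -0.    1.19 -1.51]
s [ 0.51  0.62  1.58  0.    0.95 -0.97]
s [ 0.51  0.51  1.54  0.    1.09 -0.97]
r [-0.12  0.42  1.97 -0.    0.75  1.56]
p [ 0.13  0.49  1.24 -0.    1.42 -1.51]
```

```bash
python3 - <<'E'
from h import *
r,q=best(BLUE,.10,AT)
bench.move_ptp(np.r_[BLUE,.10],r); st("above")
C=cams()
for n in C: cv2.imwrite(f"pics/{n}1.png",cv2.resize(C[n]["frame"],(768,576)))
bench.move_linear(np.r_[BLUE,.024+OFF],.1); st("down")
bench.grab(); st("grab")
bench.move_linear(np.r_[BLUE,.10],.1); st("up")
C=cams()
c=lambda I,x,y,w,h: cv2.resize(I[y:y+h,x:x+w],(400,400),interpolation=cv2.INTER_CUBIC)
cv2.imwrite("pics/g1.png",np.hstack([c(C["top"]["frame"],300,200,80,80),c(C["side"]["frame"],280,120,90,90)]))
E
```

```text
above 2.14 p [ 0.4495 -0.2341  0.1003] F [-0.31  0.66  0.28] w 0.0854
down 3.1 p [ 0.4499 -0.2335  0.0295] F [ 0.39 -0.34 -0.22] w 0.085
grab 3.72 p [ 0.4498 -0.2336  0.0293] F [-1.02 -1.24  4.  ] w 0.0204
up 4.58 p [ 0.4493 -0.2331  0.0994] F [ 0.82  0.02 -0.71] w 0.0203
```

View pics/g1.png

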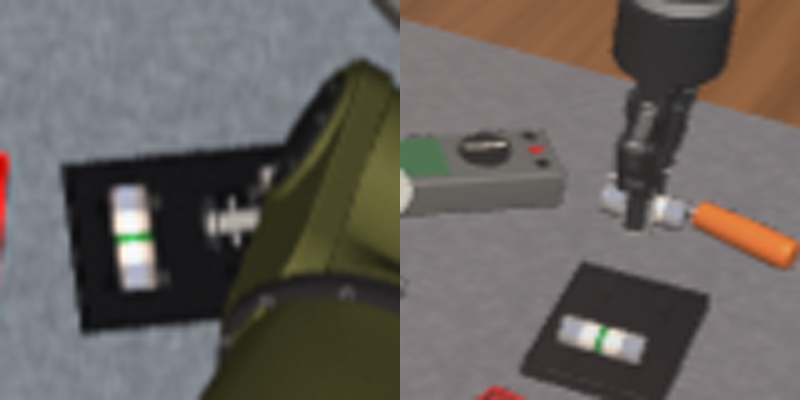

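```bash
python3 - <<'E'
from h import *
C=cams();S=C["side"]; s=bench.sense()
X=s["eef_pos"]-[0,0,OFF]; u=np.array([np.cos(AT),np.sin(AT),0])
I=S["frame"]; x0,y0=310,140; k=12
m=cv2.resize(I[y0:y0+50,x0:x0+50],(600,600),interpolation=cv2.INTER_CUBIC)
for a in(-.029,0,.029):
    p=proj(S,X+a*u); print(a,p.round(1)); cv2.drawMarker(m,tuple(int(v) for v in ((p-[x0,y0]+.5)*k)),(0,0,255),0,14,2)
cv2.imwrite("pics/held.png",m)
E
```

```text
-0.029 [343.1 167.3]
0 [333.9 165.1]
0.029 [325.  162.9]
```

View pics/held.png

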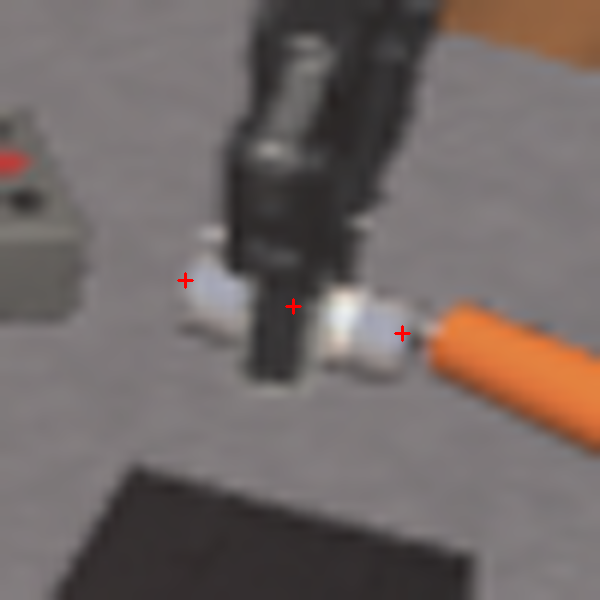

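```bash
python3 - <<'E'
from h import *
bench.move_linear(np.r_[bench.sense()["eef_pos"][:2],.26],.25)
r,q=best(PAN,.26,AP)
bench.move_ptp(np.r_[PAN,.26],r); st("over")
bench.move_linear(np.r_[PAN,.165],.12); st("near")
bench.dwell(.3)
C=cams(); S=C["side"]; 
c=lambda I,x,y,w,h: cv2.resize(I[y:y+h,x:x+w],(400,400),interpolation=cv2.INTER_CUBIC)
m=np.hstack([c(C["top"]["frame"],190,140,80,80),c(S["frame"],190,140,80,80)])
cv2.imwrite("pics/pan1.png",m)
E
```

```text
over 7.65 p [0.6257 0.117  0.2598] F [ 0.46 -0.67 -0.81] w 0.0201
near 8.59 p [0.6261 0.1175 0.1659] F [-0.65  0.4   0.4 ] w 0.0197
```

View pics/pan1.png

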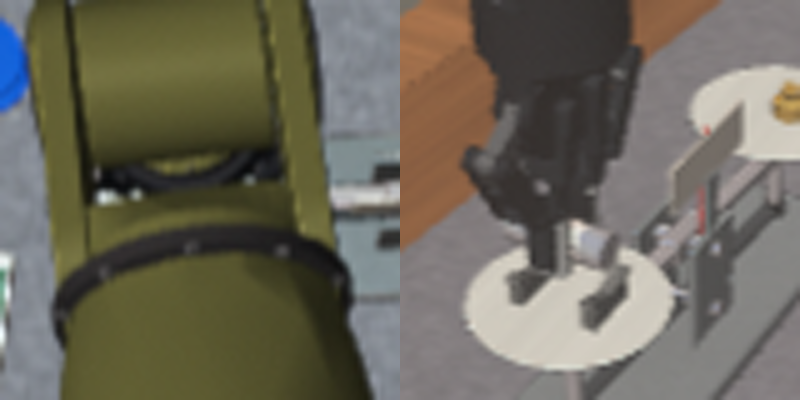

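The fuse is above the two rests, with the fingers between them, around crop (545,270). I'll lower it gently.

```bash
python3 - <<'E'
from h import *
bench.move_linear(np.r_[PAN,.1465],.03); st("low")
C=cams()
c=lambda I,x,y,w,h: cv2.resize(I[y:y+h,x:x+w],(400,400),interpolation=cv2.INTER_CUBIC)
a=c(C["side"]["frame"],190,140,80,80)
bench.release(); st("rel")
b=c(cams()["side"]["frame"],190,140,80,80)
cv2.imwrite("pics/pan2.png",np.hstack([a,b]))
E
```

```text
low 9.76 p [0.6258 0.1175 0.1466] F [0.53 0.44 0.37] w 0.0199
rel 10.51 p [0.6257 0.1175 0.1465] F [-0.24 -0.14 -0.19] w 0.0854
```

View pics/pan2.png

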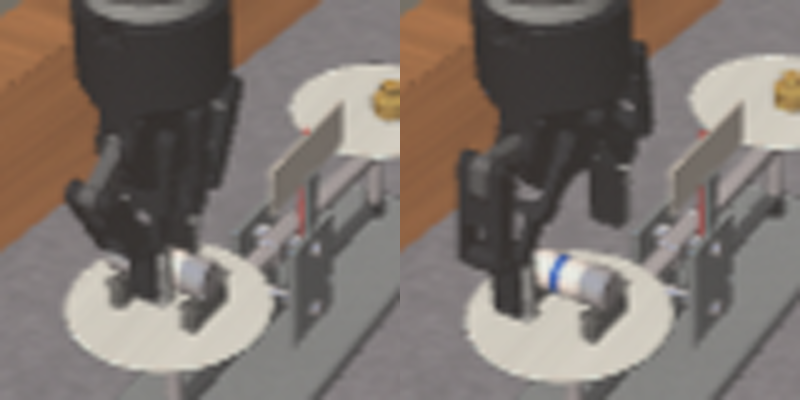

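The fuse is free and the pan already appears to be sinking: the far pan has moved up. I'll lift clear, let it settle and measure.

```bash
python3 - <<'E'
from h import *
bench.move_linear(np.r_[PAN,.26],.2); bench.dwell(1.0)
c=lambda I,x,y,w,h: cv2.resize(I[y:y+h,x:x+w],(400,400),interpolation=cv2.INTER_CUBIC)
a=c(cams()["side"]["frame"],195,140,100,100); bench.dwell(.5)
C=cams();b=C["side"]["frame"]; cv2.imwrite("raw_side2.png",b); b=c(b,195,140,100,100); st()
cv2.imwrite("pics/pan3.png",np.hstack([a,b]))
E
python3 - <<'E'
import cv2,numpy as np
o=cv2.imread('raw_side.png');n=cv2.imread('raw_side2.png')
f=lambda i:cv2.resize(i[150:200,195:295],(800,290),interpolation=cv2.INTER_CUBIC)
cv2.imwrite('pics/cmp.png',np.vstack([f(o),f(n)]))
E
```

```text
13.03 p [0.6257 0.1175 0.26  ] F [-0.37  0.81  0.25] w 0.0854
```

View pics/pan3.png

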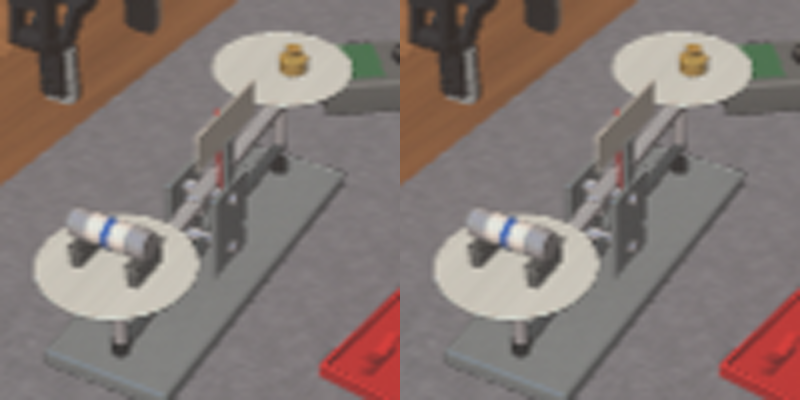

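View pics/cmp.png

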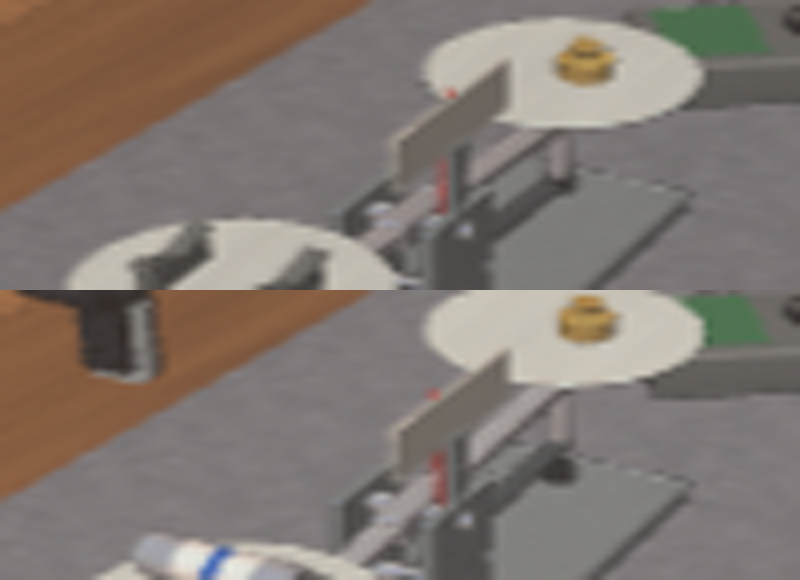

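The fuse pan is fully down at its stop (foot at crop (520,348)), the red pointer has swung over, and the two frames 0.5 s apart match. The fuse is sound, so I'll take it to the clips.

```bash
python3 - <<'E'
from h import *
z=.123+OFF
bench.move_linear(np.r_[PAN,z],.12); st("at")
bench.grab(); st("grab")
bench.move_linear(np.r_[PAN,.27],.12); st("up")
r,q=best(SEAT,.2,AS)
bench.move_ptp(np.r_[SEAT,.2],r); 
bench.move_linear(np.r_[SEAT,.095],.12);bench.dwell(.3); s=st("over")
C=cams(); S=C["side"]; T=C["top"]
u=np.array([np.cos(AS),np.sin(AS),0]);X=s["eef_pos"]-[0,0,OFF]
I=S["frame"]; x0,y0=185,225;k=6
m=cv2.resize(I[y0:y0+100,x0:x0+80],(480,600),interpolation=cv2.INTER_CUBIC)
for a in(-.029,0,.029):
    p=proj(S,X+a*u); cv2.drawMarker(m,tuple(int(v) for v in ((p-[x0,y0]+.5)*k)),(0,0,255),0,10,1)
n=cv2.resize(T["frame"][180:260,125:165+0],(300,600),interpolation=cv2.INTER_CUBIC)
cv2.imwrite("pics/clip2.png",np.hstack([m,n]))
n=cv2.resize(T["frame"][150:260,110:260],(750,550)); cv2.imwrite("pics/clip2t.png",n)
b=S["frame"]; cv2.imwrite("pics/bal2.png",cv2.resize(b,(768,576)))
E
```

```text
at 14.28 p [0.6261 0.1175 0.1289] F [ 0.62 -0.28  0.82] w 0.0853
grab 14.89 p [0.6258 0.1175 0.1284] F [-1.03 -0.8   4.26] w 0.0202
up 16.23 p [0.6255 0.1175 0.2691] F [-0.03  0.53 -0.02] w 0.0198
over 18.53 p [0.4927 0.3174 0.0954] F [ 0.01  0.29 -0.45] w 0.0205
```

View pics/clip2.png

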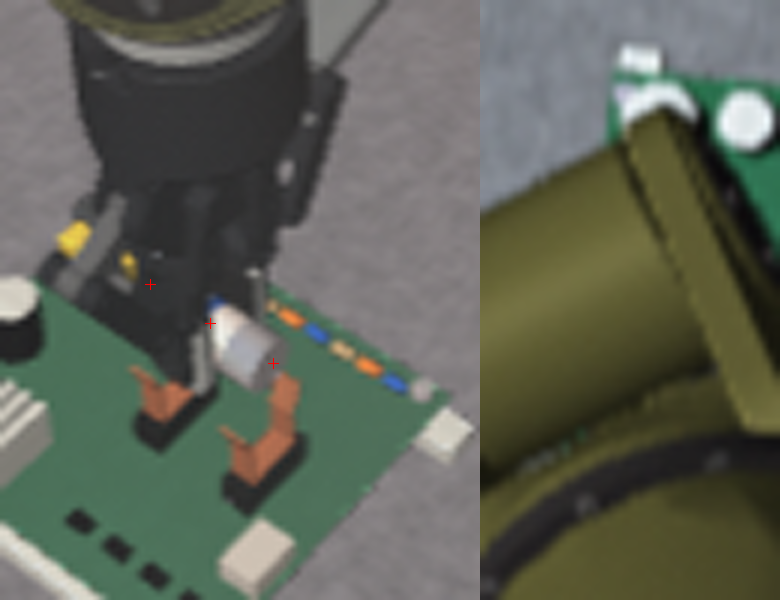

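View pics/clip2t.png

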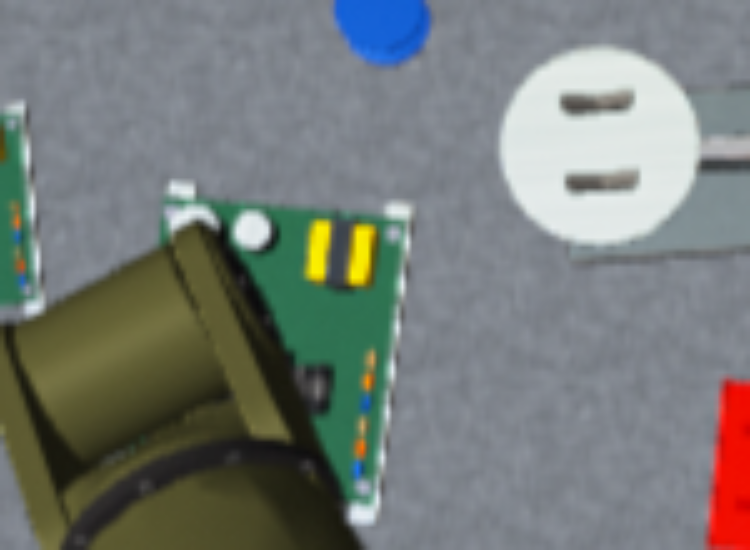

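The pan is empty and the balance undisturbed. The fuse end face is at crop (275,372), in line above the clips. The side view has about 1.6 px bias, which I've folded into the seat estimate. Next is a slow press with force feedback.

```bash
cat >> h.py <<'E'
SEAT=np.array([.4923,.3166])
def feel(n=6):
    F=[];P=[]
    for _ in range(n):
        bench.dwell(.02); s=bench.sense(); F.append(s["force"]);P.append(s["eef_pos"])
    return np.mean(F,0),np.mean(P,0),s
E
python3 - <<'E'
from h import *
C=cams()
for z in(.06,.064,.066): print(z,onz(C["side"],(220.1,285.7),z).round(4),onz(C["top"],(159.5,228.9),z).round(4))
bench.move_linear(np.r_[SEAT,.080],.06)
F0,P,_=feel(10); print("zero",F0.round(2),P.round(4))
z=.080
while z>.0645:
    z-=.0015; bench.move_linear(np.r_[SEAT,z],.03); F,P,s=feel(4); f=F-F0
    print(round(z,4),P.round(4),f.round(2),round(s["clock"],1))
    if f[2]>3: break
C=cams();I=C["side"]["frame"]; cv2.imwrite("pics/mouth.png",cv2.resize(I[240:320,185:265],(600,600),interpolation=cv2.INTER_CUBIC))
np.save("F0.npy",F0)
E
```

```text
0.06 [0.4958 0.314  0.06  ] [0.4926 0.3174 0.06  ]
0.064 [0.4938 0.3164 0.064 ] [0.4923 0.3166 0.064 ]
0.066 [0.4928 0.3176 0.066 ] [0.4921 0.3162 0.066 ]
zero [-0.17  0.25 -0.52] [0.4923 0.3166 0.08  ]
0.0785 [0.4923 0.3166 0.0785] [-0.   -0.16  0.06] 19.6
0.077 [0.4923 0.3166 0.0769] [ 0.01 -0.11  0.16] 19.9
0.0755 [0.4923 0.3166 0.0754] [ 0.58 -1.02  0.7 ] 20.2
0.074 [0.4923 0.3166 0.0739] [ 0.17 -0.32 -0.2 ] 20.6
0.0725 [0.4923 0.3166 0.0724] [ 0.07 -0.21 -0.09] 20.9
0.071 [0.4923 0.3166 0.0709] [0.53 0.1  0.08] 21.2
0.0695 [0.4923 0.3166 0.0694] [-0.06  0.14  0.19] 21.5
0.068 [0.4923 0.3166 0.0679] [ 0.02  0.07 -0.37] 21.8
0.0665 [0.4923 0.3166 0.0665] [-0.15 -0.09 -0.02] 22.1
0.065 [0.4924 0.3168 0.0652] [0.4  1.27 1.86] 22.5
0.0635 [0.4925 0.3169 0.0638] [1.06 4.15 4.44] 22.8
```

View pics/mouth.png

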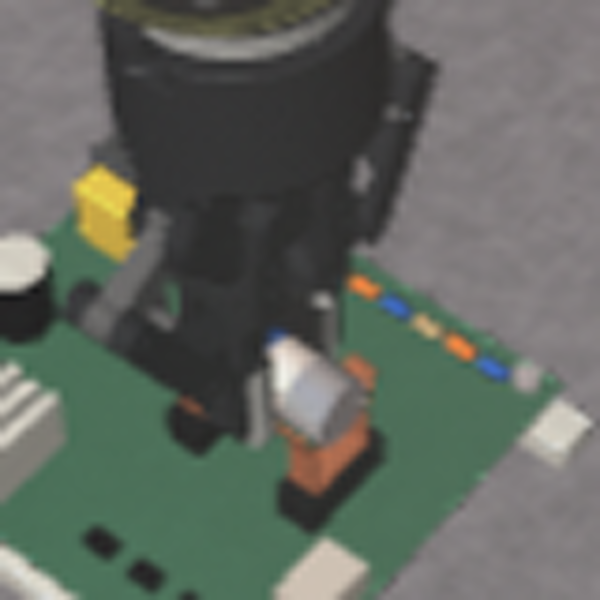

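Only the -y flare is touching (fy +4 N), so the seat is farther to +y. I'll step sideways until the lateral force vanishes.

```bash
python3 - <<'E'
from h import *
F0=np.load("F0.npy"); y=SEAT[1]; x=SEAT[0]
for i in range(5):
    y+=.0005; bench.move_linear([x,y,.0635],.03); F,P,s=feel(6); f=F-F0
    print(round(y,4),P.round(4),f.round(2),s["torque"].round(2),round(s["clock"],1))
    if f[1]<.3: break
E
```

```text
0.3171 [0.4924 0.3171 0.0635] [2.03 4.11 3.12] [ 0.69 -0.24 -0.04] 23.2
0.3176 [0.4922 0.3175 0.0633] [1.38 2.29 1.8 ] [ 0.36 -0.17  0.  ] 23.6
0.3181 [0.4921 0.3179 0.0632] [ 0.17 -0.32  0.41] [0.   0.02 0.01] 23.9
```

```bash
cat > press.py <<'E'
from h import *
import sys
def press(z0,z1,step,x,y,fmax):
    F0=np.load("F0.npy"); z=z0
    while z>z1+1e-6:
        z-=step; bench.move_linear([x,y,z],.03); F,P,s=feel(4); f=F-F0
        print(round(z,4),P.round(4),"y",round(y,4),f.round(2),"g",round(P[2]*1e3+f[2]/4,2),"w",round(s["gripper_width"],4),round(s["clock"],1))
        if f[2]>fmax: break
        y+=float(np.clip(.1e-3*f[1],-3e-4,3e-4))
    np.save("xy.npy",[x,y,z])
E
python3 - <<'E'
from press import *
press(.0635,.0535,.001,.4923,.3181,17)
E
```

```text
0.0625 [0.4923 0.3181 0.0624] y 0.3181 [ 0.05 -0.02  0.82] g 62.65 w 0.02 24.2
0.0615 [0.4924 0.3181 0.0616] y 0.3181 [-0.16 -0.53  2.46] g 62.24 w 0.02 24.6
0.0605 [0.4924 0.3181 0.0607] y 0.318 [-0.7  -0.98  5.51] g 62.11 w 0.0197 24.9
0.0595 [0.4925 0.3181 0.0599] y 0.3179 [-1.25 -0.66  8.05] g 61.95 w 0.0197 25.2
0.0585 [0.4925 0.3181 0.0592] y 0.3179 [-2.51 -1.11 10.35] g 61.77 w 0.02 25.5
0.0575 [0.4926 0.3181 0.0584] y 0.3178 [-3.42 -1.3  12.43] g 61.53 w 0.0202 25.8
0.0565 [0.4927 0.3181 0.0576] y 0.3176 [-2.79 -0.53 12.75] g 60.79 w 0.02 26.1
0.0555 [0.4929 0.3181 0.0566] y 0.3176 [-1.57 -0.26 13.04] g 59.9 w 0.02 26.5
0.0545 [0.493  0.318  0.0555] y 0.3176 [ 0.47 -0.15  9.89] g 57.95 w 0.0204 26.8
0.0535 [0.493  0.318  0.0544] y 0.3175 [1.03 0.07 9.94] g 56.91 w 0.0203 27.1
```

Through the mouths (peak 13 N), now sliding at about 10 N. I'll continue to the floor.

```bash
python3 - <<'E'
from press import *
x,y,z=np.load("xy.npy")
press(z,.0435,.0007,x,y,14.3)
E
```

```text
0.0528 [0.493  0.318  0.0537] y 0.3176 [ 0.59 -0.18  9.68] g 56.14 w 0.0199 27.4
0.0521 [0.493  0.318  0.0531] y 0.3175 [ 0.44 -0.25 10.04] g 55.57 w 0.0199 27.7
0.0514 [0.493  0.3179 0.0524] y 0.3175 [ 0.8  -0.19 10.07] g 54.89 w 0.0203 28.1
0.0507 [0.493  0.3179 0.0517] y 0.3175 [ 0.8  -0.19  9.51] g 54.03 w 0.0202 28.4
0.05 [0.493  0.3179 0.0509] y 0.3175 [0.65 0.86 9.81] g 53.4 w 0.0201 28.7
0.0493 [0.4931 0.318  0.0504] y 0.3176 [-0.03 -0.16 11.46] g 53.24 w 0.0199 29.0
0.0486 [0.493  0.318  0.0498] y 0.3175 [-0.85 -0.41 13.71] g 53.28 w 0.0198 29.3
0.0479 [0.4931 0.318  0.0493] y 0.3175 [-1.71 -1.22 15.56] g 53.21 w 0.02 29.6
```

The floor is clear: g holds at 53.2 mm while the force climbs 4 N/mm to 15.6 N. I'll release, lift and check.

```bash
python3 - <<'E'
from h import *
bench.release(); s=st("rel")
bench.move_linear(np.r_[s["eef_pos"][:2],.2],.15)
bench.move_ptp([.45,.05,.30],s["orientation"]); bench.dwell(.3); st()
C=cams()
for n in C: cv2.imwrite(f"raw_{n}3.png",C[n]["frame"]); cv2.imwrite(f"pics/{n}3.png",cv2.resize(C[n]["frame"],(768,576)))
a=cv2.resize(C["side"]["frame"][265:325,190:250],(400,400),interpolation=cv2.INTER_CUBIC)
b=cv2.resize(C["top"]["frame"][210:250,140:180],(400,400),interpolation=cv2.INTER_CUBIC)
cv2.imwrite("pics/home.png",np.hstack([a,b]))
E
```

```text
rel 30.28 p [0.4923 0.3175 0.0478] F [ 0.27 -0.54  0.95] w 0.0853
 32.86 p [0.4501 0.0505 0.2997] F [-0.11  0.2   0.71] w 0.0852
```

View pics/home.png

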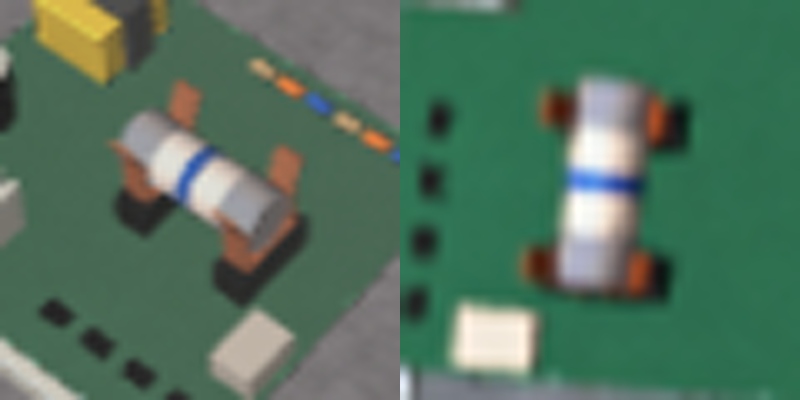

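View pics/side3.png

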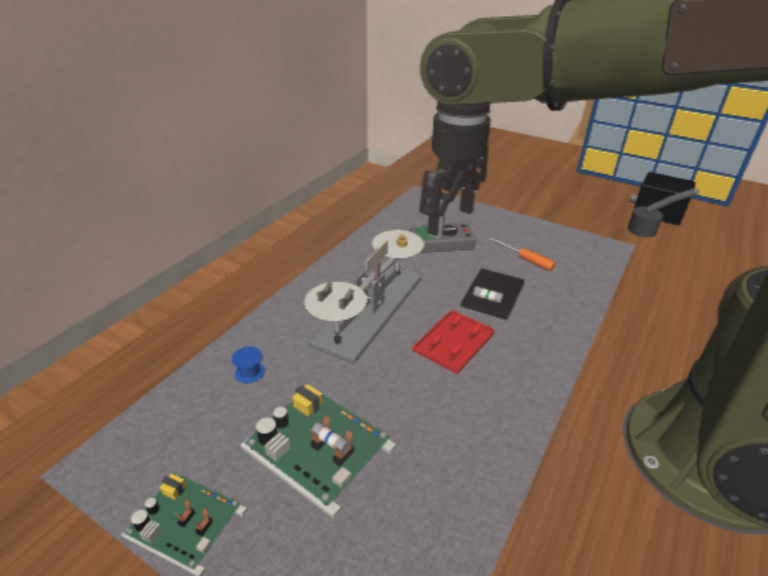

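View pics/top3.png

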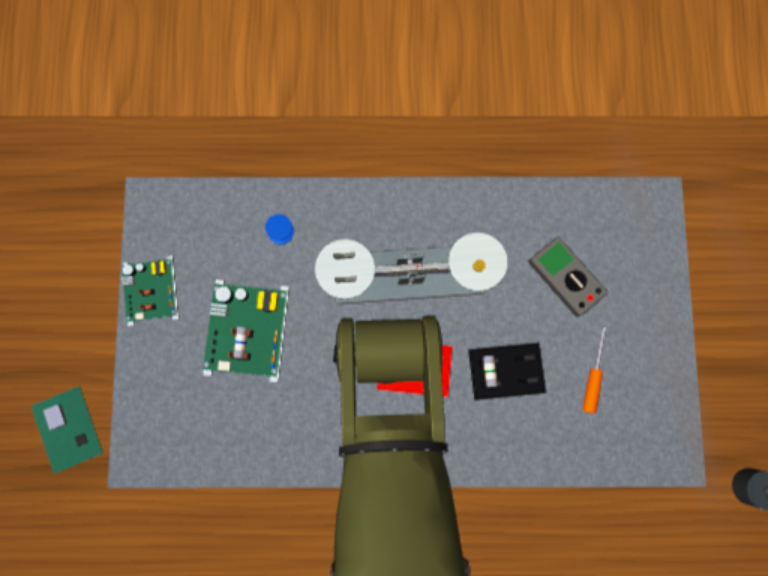

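```bash
python3 - <<'E'
from h import *
st(); print(bench.hand_in())
E
```

```text
32.96 p [0.45   0.0503 0.2998] F [-0.28  0.73  0.42] w 0.0853
the job is handed in; nothing more can be done
None
```

The blue-band fuse is sound and is now fully home in the clips of the larger board. I handed the job in at about 33 s of the 72 s allowed, with the arm clear of everything.

- **Weighing:** I set the fuse in the empty pan's rests and let go. Its pan went down to the stop and stayed there, with two frames 0.5 s apart looking the same, so I took the fuse as properly filled.
- **Pressing:** On first contact the fuse touched one clip flare, so I moved it about 1.5 mm sideways until the side force was gone. It went through the clip mouths at about 13 N and slid on at about 10 N. At the bottom the force climbed at the board's 4 N/mm to 15.6 N (limit 22 N), with the fuse no longer moving against the board, and I stopped there.
- **Final check:** The last pictures show the fuse level and centred in both clips. The green spare is still in the stock tray, and the check weight is still on its pan. The balance is back at its start position, and nothing else looks moved.

**Not fully confirmed:** the side camera showed the held fuse about 2–3 mm lower than expected. I treated this as calibration error and corrected the clip position for it. I did not measure the seated height separately in the images; that the fuse is fully home rests on the force reading.

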